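Shade the lamp and hold a resin sample in the light path

TASK

First slide the loose shade collar over the upright light tube on top of the light checker's lamp, right down onto the shoulder, and let go of it. Then pick up the clear sample cell by its two narrow frosted faces only, the fingers never touching its broad clear faces, and hold it upright and still in the light path, midway between lamp port and eyepiece, the middle of its clear faces on the beam and square to it; the program finishes while the gripper still holds the cell there, clear of the light checker. Leave the jar, the dropper bottle and the sanding block where they stand.

Things in the scene. Friction and masses are not known exactly. Their poses are not given: they have to be found in the camera images.
- light_checker: fixed optical bench on the work surface: aluminium base rail 62 x 284 x 12 mm, origin at the centre of its underside, z up. Its own y axis is the direction of the light beam: grey lamp column (52 mm diameter, 115 mm high, foot 58 mm) standing at y = +110 mm, eyepiece on a short post at y = -110 mm (a 36 mm tube along y at 85 mm height, front ring 41 mm; highest point about 112 mm). The free gap along y between lamp port and eyepiece front is 156 mm. x is across the beam.
- beam_mid (a point): point on the light beam midway between the lamp port and the eyepiece front, 85 mm above the work surface; axes as the light checker's (y along the beam)
- lamp_shoulder (a point): centre of the flat top (shoulder) of the lamp column, 115 mm above the work surface; from it rises the white light tube, 21 mm diameter, 28 mm high (top 143 mm above the work surface) with a chamfered tip
- shade_collar: loose dark metal ring lying flat on the work surface, outer diameter 42 mm, hole 25 mm, 34 mm high, about 60 g; origin at the centre of its underside, z up along its hole
- sample_cell: loose upright sample cell, a clear block of cast resin between two frosted, ribbed side walls, 24 x 40 x 70 mm (x, y, z), about 85 g; origin at the centre of its underside, z up. The broad clear faces look to its +x and -x (24 mm apart); the narrow frosted faces look to its +y and -y (40 mm apart)
- cell_middle (a point): middle of the sample cell, 35 mm above its underside; axes as the cell's
- clear_a: clear face of the cell on its +x side, a pane 32 mm wide, 62 mm high; origin at its centre, 11 mm from the cell's axis
- clear_b: the same on the -x side
- frosted_a: frosted, ribbed wall of the cell on its +y side, 22 mm wide (x), 4 mm thick, 70 mm high; origin at its centre, 18 mm from the cell's axis
- frosted_b: the same on the -y side
- paint_jar: bystander: small paint jar with a screw lid, 55 mm across, 62 mm high; origin at the centre of its underside
- dropper_bottle: bystander: white dropper bottle, 32 mm across, 85 mm high; origin at the centre of its underside
- sanding_block: bystander: wooden sanding block lying flat, 61 x 78 x 22 mm; origin at the centre of its underside

How it is judged:
By the outcome, as a careful person would: the job done as asked, in the order asked, and still so for the second after the job is handed in, while the arm keeps its last pose, push and grip.
It also fails if it takes over 69 s, if anything falls off the work surface, if the arm or the gripper's body presses on something with over 40 N, if the wrist force passes 120 N, or if a joint passes its speed limit or range.

ROBOT

A 6-joint arm with a two-finger parallel gripper is mounted at the origin on a cart in front of the work surface, level with it; the furniture and walls round the work are solid. World frame = base frame: x ahead of the robot, y to its left, z up, the work surface at z = 0. Lengths are in m, angles in rad, forces in N, time in s.
With the tool pointing down it reaches from about 0.375 to 0.9 m from the base axis. Payload 3.1 kg.
Tool frame: the origin (TCP) lies on the centre line of the jaws, within the pads' length; the fingertips stand 8 mm ahead of it and the grasp point (between the pads) lies 11 mm behind it; z points along the fingers, y is the line along which they close (so a half turn about z gives the same grasp; the last joint's range is limited). The gripper opens to 87 mm and grips with 3 to 60 N. Pads are 19 mm wide; open, the fingers measure 117 mm over their backs; the gripper's body (75 mm by 190 mm) begins 51 mm behind the grasp point.
Start: joints at [-1.375, 0.527, 1.433, -0, 1.181, -0.178], TCP at [0.228, -0.582, 0.204] pointing down, gripper open.
Joint ranges: [-3.08, 3.08], [-0.75, 2.2], [0.22, 2.44], [-1.43, 4.57], [0, 2.65], [-2.85, 2.85]. Speed limits (rad/s): [2.79, 2.79, 3.14, 3.14, 3.14, 3.14].

INTERFACE

Orientations are given as a unit quaternion [x, y, z, w].
In Python, from rig import robot gives the robot as it stands. The module is installed in compiled form; this text tells all that it offers.
- The arm moves only by the tool send_rows, never from a script. Its argument "increments" is one flat list of numbers, 7 for each row, row after row: the turn, a rotation vector about the world's x, y, z in rad, then the shift along the world's x, y, z in cm, then the opening, from 0 (shut) to 1 (fully open). A call has 1 to 20 rows; each row shifts and turns the commanded pose from where the row before left it; what a row does not reach is not made up. A row lasts 1/12 s, in which the tool goes at most 41.7 mm and 7.16 degrees, less where a joint would pass 70% of its speed; a pose out of reach is approached as far as the arm can. A call is refused whole if a number of a shift passes 4.17 or a number of a turn 0.125, either way. A call with a gripper value outside its range is refused whole. The fingers move at their own pace and stop on an object; "newtons" is the grip in N (left out, the last holds). Time passes only in rows, so rows that do not move let the fingers close. It gives the time, the measured TCP pose, the force, the opening and the grip force at its end, in the units of the state.
- robot.get_obs(): the state, without advancing time (a new reading comes with each control period).
- robot.camera(name): name is "scene" or "side" or "wrist"; returns a dict with "image" (400x640x3 uint8, red, green, blue), "range_z" (400x640 float32, m along the optical axis (not along the pixel's ray), 0 where there is no reading), "fx", "fy", "cx", "cy" (pixels), "R" (3x3) and "t" (3): a world point X has camera coordinates R X + t. Camera axes: x right, y down, z forward; pixel columns grow to the right and rows downward; lengths in m; the calibration is good to about 2 mm. A picture is of the moment at which its call begins.
- robot.hand_in(): hands the job in; it is judged then, once.
The state is a dict: "time": time; "q": joint angles; "joint_velocities": joint speeds; "joint_torque": joint torques, N m; "position": TCP position; "tool_rot": TCP orientation; "ft_force": force on the tool from outside, world axes, zero at the start; "moment": the same for the moment, N m; "grip_width": finger opening in m; "grip_force": force on a finger pad.
Only numpy, scipy, OpenCV 4.12 (cv2) and the standard library are available. Lean on these libraries where they do the work, as an engineer would, in place of code of your own. Each camera call takes 0.05 s, during which the arm holds its last target. There are 200 camera calls.

## Working session

There is one attempt and no reset: what is moved stays moved. The work goes in short steps, Python scripts to look and compute and a tool call to move; the robot and the scene stay as the last step left them, time stands still between calls to the robot, and variables do not carry over. Pictures are saved under pics/ and viewed, at most 10 in all, crops included, and the job is handed in when it is done.

Besides the shell and the picture viewer there is one more tool, called after "Call:" by a JSON object that holds its "fn" and its "kwargs". send_rows: Moves the arm, as the interface text tells. Its arguments: {"type":"object","properties":{"increments":{"type":"array"},"newtons":{"type":"number"}},"required":["increments"]}

```bash
mkdir -p pics; cat > h.py <<'E'
import numpy as np, cv2
from rig import robot
def snap(n,tag):
    c=robot.camera(n); np.savez(f'pics/{tag}.npz',**c); cv2.imwrite(f'pics/{tag}.png',c['image'][:,:,::-1]); return c
def load(tag): return np.load(f'pics/{tag}.npz')
def world(c,u,v,z=None):
    d=np.array([(u-c['cx'])/c['fx'],(v-c['cy'])/c['fy'],1.]); R=c['R'];t=c['t']
    if z is None: return R.T@(d*c['range_z'][int(v),int(u)]-t)
    o=-R.T@t; w=R.T@d; return o+w*(z-o[2])/w[2]
def cloud(c):
    v,u=np.mgrid[:400,:640]; Z=c['range_z']; P=np.stack([(u-c['cx'])/c['fx']*Z,(v-c['cy'])/c['fy']*Z,Z],-1)
    P=(P-c['t'])@c['R']; P[Z==0]=np.nan; return P
E
python3 - <<'E'
from h import *
for n in('scene','side'):
    c=snap(n,n); print(n,c['fx'],-c['R'].T@c['t'],c['R'][2])
o=robot.get_obs(); print(o)
E
```

```text
scene 481.87731256594964 [0.17720791 0.87271204 0.88940589] [ 0.33507925 -0.70038817 -0.63022083]
side 399.74851505312716 [0.43157919 0.5035527  0.99554836] [ 0.15005952 -0.50306503 -0.85112144]
{'time': 0.1, 'q': array([-1.37552442e+00,  5.28372562e-01,  1.43377048e+00,  7.59152899e-06,
        1.18138691e+00, -1.78501678e-01]), 'joint_velocities': array([ 0.00044436, -0.00243271, -0.00367213, -0.00012781, -0.00235566,
        0.00158648]), 'joint_torque': array([ 9.24219967e-05, -4.40985847e+01, -1.77150464e+01,  6.34858338e-02,
        5.33824344e-02, -4.86549186e-05]), 'position': array([ 0.22809969, -0.58114963,  0.20287108]), 'tool_rot': array([ 9.82587240e-01,  1.85799296e-01, -4.61206889e-06, -9.68644274e-04]), 'ft_force': array([-0.01381072,  0.16418665,  1.25689802]), 'moment': array([-0.03222228, -0.04874247,  0.04814942]), 'grip_force': 0.0, 'grip_width': 0.0867834882305385}
```

View pics/scene.png

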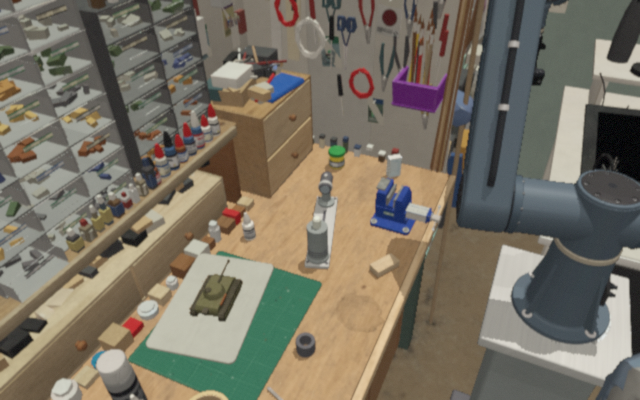

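View pics/side.png

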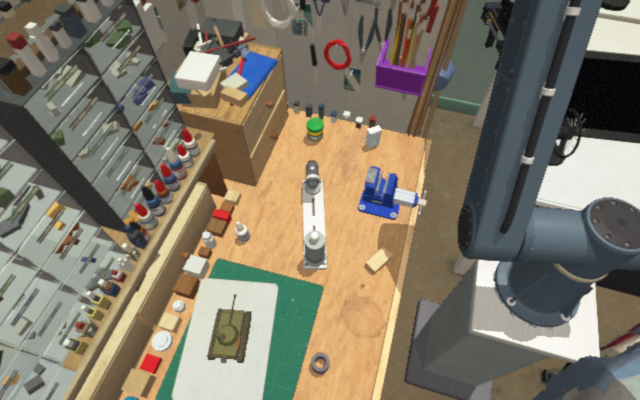

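Scene view: collar at (306,344), lamp top (318,220), eyepiece (326,185), cell (394,163), jar (337,155), bottle (249,228), sanding block (383,265). Side view: collar (320,362), lamp (315,238), cell (374,136), with a blue vise between cell and the rail.

```bash
python3 - <<'E'
from h import *
for n,boxes in {'scene':dict(collar=(294,330,320,360),cell=(380,145,408,182),rail=(296,165,345,272),vise=(368,175,445,235)),'side':dict(collar=(305,348,335,380),cell=(362,120,388,152),rail=(296,155,332,272),vise=(355,160,430,225))}.items():
    c=load(n);P=cloud(c)
    for k,(a,b,e,d) in boxes.items():
        Q=P[b:d,a:e].reshape(-1,3);Q=Q[~np.isnan(Q[:,0])]
        def rect(S,t):
            if len(S)>8:
                r=cv2.minAreaRect(S[:,:2].astype(np.float32)); print(n,k,t,len(S),'c',np.round(r[0],4),'s',np.round(r[1],4),round(r[2],1),'zmax',np.round(np.percentile(S[:,2],98),3))
        if k=='collar': rect(Q[Q[:,2]>.029],'top')
        if k=='cell': rect(Q[(Q[:,2]>.065)&(Q[:,2]<.08)],'top'); rect(Q[Q[:,2]>.01],'all')
        if k=='rail': rect(Q[(Q[:,2]>.008)&(Q[:,2]<.016)],'rail');rect(Q[(Q[:,2]>.125)&(Q[:,2]<.15)],'tube');rect(Q[(Q[:,2]>.11)&(Q[:,2]<.12)],'shoulder')
        if k=='vise': rect(Q[Q[:,2]>.02],'v')
ims=[]
for n,(a,b,e,d) in (('scene',(372,140,412,190)),('side',(354,115,394,165)),('scene',(298,205,338,255)),('side',(296,225,336,275))):
    ims.append(cv2.resize(cv2.imread(f'pics/{n}.png')[b:d,a:e],None,fx=7,fy=6*1,interpolation=2)[:290])
cv2.imwrite('pics/crop1.png',np.vstack([np.hstack(ims[:2]),np.hstack(ims[2:])]))
E
```

```text
scene collar top 188 c [0.4783 0.3443] s [0.0398 0.0414] 80.2 zmax 0.036
scene cell top 65 c [ 0.5108 -0.3422] s [0.0402 0.0269] 40.8 zmax 0.072
scene cell all 645 c [ 0.4979 -0.309 ] s [0.0897 0.3148] 18.6 zmax 0.115
scene rail rail 643 c [ 0.6707 -0.0777] s [0.1506 0.4526] 18.2 zmax 0.015
scene rail tube 74 c [0.5671 0.0922] s [0.0196 0.0184] 43.6 zmax 0.144
scene rail shoulder 206 c [0.6099 0.0029] s [0.0511 0.2512] 25.1 zmax 0.119
scene vise v 1696 c [ 0.4043 -0.1403] s [0.1772 0.0889] 4.7 zmax 0.115
side collar top 178 c [0.4772 0.3431] s [0.0387 0.0389] 17.2 zmax 0.036
side cell top 77 c [ 0.5105 -0.3426] s [0.0406 0.026 ] 36.0 zmax 0.073
side cell all 310 c [ 0.5057 -0.3839] s [0.0867 0.1031] 23.5 zmax 0.072
side rail rail 1025 c [ 0.6041 -0.014 ] s [0.0617 0.2861] 18.9 zmax 0.015
side rail tube 70 c [0.5688 0.09  ] s [0.017  0.0212] 16.4 zmax 0.145
side rail shoulder 246 c [ 0.5984 -0.0043] s [0.0492 0.2468] 18.1 zmax 0.118
side vise v 1490 c [ 0.4047 -0.1359] s [0.0825 0.1765] 89.5 zmax 0.115
```

View pics/crop1.png

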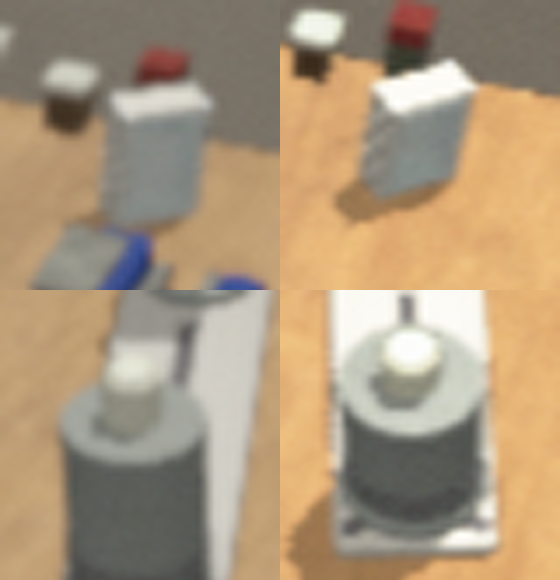

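Crop shows the cell upright with its clear face towards the cameras, ribbed edges at left and right ends; the lamp tube is centred on the lamp. Now I'll check obstacles near the path and the cell, and the beam gap ends.

```bash
python3 - <<'E'
from h import *
c=load('scene');P=cloud(c)
for k,(u,v) in dict(jar=(337,152),purple=(418,97),post=(450,120),wall=(400,60),walllow=(425,150),tableCorner=(449,172),redcap=(395,153),cap2=(382,156),bottle=(249,220),sand=(383,264),board=(455,80)).items(): print(k,np.round(P[v,u],3))
P=np.vstack([cloud(load(n)).reshape(-1,3) for n in('scene','side')]);P=P[~np.isnan(P[:,0])]
m=np.array([.604,-.0135]);th=np.radians(18.9);ex=np.array([np.cos(th),np.sin(th)]);ey=np.array([-ex[1],ex[0]])
L=np.c_[(P[:,:2]-m)@ex,(P[:,:2]-m)@ey,P[:,2]]
S=L[(abs(L[:,0])<.025)&(abs(L[:,1])<.15)&(L[:,2]>.06)]
h,e=np.histogram(S[:,1],np.arange(-.15,.151,.006)); print([(round(a,3),int(n)) for a,n in zip(e,h) if n])
R=L[(abs(L[:,2]-.012)<.004)&(abs(L[:,0])<.05)&(abs(L[:,1])<.16)]; r=cv2.minAreaRect(R[:,:2].astype(np.float32)); print(r)
# heights near start-to-cell area
for y in np.arange(-.6,-.2,.05):
    print(round(y,2),[ (round(x,2), round(float(np.max(P[(abs(P[:,0]-x)<.025)&(abs(P[:,1]-y)<.025)][:,2],initial=-9)),2)) for x in np.arange(.2,.8,.1)])
E
```

```text
jar [ 0.687 -0.308  0.061]
purple [ 0.455 -0.326  0.287]
post [ 0.375 -0.421  0.185]
wall [ 0.548 -0.443  0.332]
walllow [ 0.439 -0.439  0.054]
tableCorner [ 0.413 -0.886 -0.312]
redcap [ 0.525 -0.398  0.045]
cap2 [ 0.568 -0.4    0.022]
bottle [0.77  0.086 0.061]
sand [0.404 0.059 0.023]
board [ 0.378 -0.412  0.313]
[(np.float64(-0.15), 13), (np.float64(-0.144), 16), (np.float64(-0.138), 36), (np.float64(-0.132), 34), (np.float64(-0.126), 33), (np.float64(-0.12), 27), (np.float64(-0.114), 51), (np.float64(-0.108), 46), (np.float64(-0.102), 24), (np.float64(-0.096), 40), (np.float64(-0.09), 65), (np.float64(-0.084), 162), (np.float64(-0.078), 40), (np.float64(0.078), 4), (np.float64(0.084), 17), (np.float64(0.09), 25), (np.float64(0.096), 46), (np.float64(0.102), 69), (np.float64(0.108), 98), (np.float64(0.114), 176), (np.float64(0.12), 172), (np.float64(0.126), 213), (np.float64(0.132), 235), (np.float64(0.138), 3)]
((-6.328709423542023e-05, 0.00048629939556121826), (0.06211609020829201, 0.2880992293357849), 0.026325860992074013)
-0.6 [(np.float64(0.2), 0.49), (np.float64(0.3), 0.32)
[... 699 characters left out ...]
.54), (np.float64(0.3), -0.84), (np.float64(0.4), 0.52), (np.float64(0.5), 0.52), (np.float64(0.6), 0.5), (np.float64(0.7), 0.49), (np.float64(0.8), 0.48)]
-0.35 [(np.float64(0.2), -0.84), (np.float64(0.3), -0.83), (np.float64(0.4), 0.32), (np.float64(0.5), 0.49), (np.float64(0.6), 0.0), (np.float64(0.7), 0.06), (np.float64(0.8), 0.27)]
-0.3 [(np.float64(0.2), -0.84), (np.float64(0.3), -0.84), (np.float64(0.4), 0.32), (np.float64(0.5), 0.32), (np.float64(0.6), 0.0), (np.float64(0.7), 0.07), (np.float64(0.8), 0.29)]
-0.25 [(np.float64(0.2), -0.84), (np.float64(0.3), -0.84), (np.float64(0.4), 0.0), (np.float64(0.5), 0.0), (np.float64(0.6), 0.0), (np.float64(0.7), 0.0), (np.float64(0.8), 0.29)]
```

```bash
python3 - <<'E'
from h import *
for n in('scene','side'):
    c=load(n);P=cloud(c);I=c['image'].astype(int)
    pur=(I[...,0]-I[...,1]>40)&(I[...,2]-I[...,1]>40)&(P[...,2]>.1)
    Q=P[pur];print(n,len(Q),np.round(np.nanpercentile(Q,[0,2,50,98,100],axis=0),3))
    m=(P[...,0]>.36)&(P[...,0]<.62)&(P[...,1]<-.2)&(P[...,1]>-.43)&(P[...,2]>.12)&~pur
    Q=P[m];
    for x in np.arange(.36,.62,.02):
        S=Q[abs(Q[:,0]-x-.01)<.01]
        if len(S): print(round(x,2),len(S),'ymax',np.round(S[:,1].max(),3),'z',np.round([S[:,2].min(),S[:,2].max()],2), 'protr z',np.round(S[S[:,1]>-.4][:,2].min() if (S[:,1]>-.4).any() else 9,2))
im=cv2.imread('pics/scene.png')[20:240,340:500];cv2.imwrite('pics/crop2.png',cv2.resize(im,None,fx=2.7,fy=2.7,interpolation=2))
E
```

```text
scene 1346 [[ 0.405 -0.44   0.25 ]
 [ 0.406 -0.416  0.253]
 [ 0.463 -0.329  0.292]
 [ 0.528 -0.322  0.32 ]
 [ 0.531 -0.318  0.323]]
0.36 497 ymax -0.406 z [0.12 0.52] protr z 9
0.38 1056 ymax -0.405 z [0.12 0.52] protr z 9
0.4 232 ymax -0.324 z [0.12 0.5 ] protr z 0.24
0.42 364 ymax -0.324 z [0.25 0.51] protr z 0.25
0.44 635 ymax -0.322 z [0.14 0.52] protr z 0.25
0.46 366 ymax -0.325 z [0.18 0.51] protr z 0.24
0.48 459 ymax -0.324 z [0.25 0.52] protr z 0.25
0.5 94 ymax -0.327 z [0.25 0.52] protr z 0.25
0.52 289 ymax -0.323 z [0.18 0.51] protr z 0.24
0.54 135 ymax -0.415 z [0.3 0.5] protr z 9
0.56 121 ymax -0.418 z [0.26 0.45] protr z 9
0.58 173 ymax -0.413 z [0.13 0.5 ] protr z 9
0.6 52 ymax -0.413 z [0.13 0.46] protr z 9
side 1487 [[ 0.405 -0.444  0.245]
 [ 0.408 -0.434  0.25 ]
 [ 0.469 -0.33   0.292]
 [ 0.531 -0.325  0.32 ]
 [ 0.884 -0.222  0.327]]
0.36 312 ymax -0.412 z [0.12 0.46] protr z 9
0.38 875 ymax -0.409 z [0.12 0.46] protr z 9
0.4 204 ymax -0.328 z [0.12 0.46] protr z 0.25
0.42 305 ymax -0.331 z [0.24 0.48] protr z 0.24
0.44 475 ymax -0.331 z [0.13 0.48] protr z 0.24
0.46 484 ymax -0.329 z [0.25 0.48] protr z 0.25
0.48 429 ymax -0.331 z [0.25 0.48] protr z 0.25
0.5 151 ymax -0.329 z [0.25 0.45] protr z 0.25
0.52 201 ymax -0.326 z [0.25 0.43] protr z 0.25
0.54 86 ymax -0.421 z [0.29 0.43] protr z 9
0.56 145 ymax -0.422 z [0.27 0.41] protr z 9
0.58 166 ymax -0.42 z [0.23 0.38] protr z 9
0.6 56 ymax -0.409 z [0.19 0.38] protr z 9
```

View pics/crop2.png

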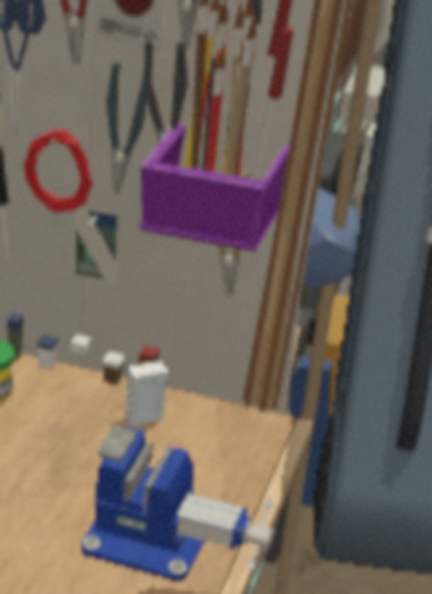

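The purple box (x .405–.531, y down to −.325, z .25–.32) hangs over the cell at about (432→scene 394,163), so the cell needs a tilted first grasp and a regrasp in the open. Collar first.

Call:
{"fn": "send_rows", "kwargs": {"increments": [0, 0, 0, 0.15, 2.8, 0.6, 1, 0, 0, 0, 0.15, 2.8, 0.6, 1, 0, 0, 0, 0.15, 2.8, 0.6, 1, 0, 0, 0, 0.15, 2.8, 0.6, 1, 0, 0, 0, 0.15, 2.8, 0.6, 1, 0, 0, 0, 0.15, 2.8, 0.6, 1, 0, 0, 0, 0.15, 2.8, 0.6, 1, 0, 0, 0, 0.15, 2.8, 0.6, 1, 0, 0, 0, 1.7, 2.5, 0, 1, 0, 0, 0, 1.7, 2.5, 0, 1, 0, 0, 0, 1.7, 2.5, 0, 1, 0, 0, 0, 1.7, 2.5, 0, 1, 0, 0, 0, 1.7, 2.5, 0, 1, 0, 0, 0, 1.7, 2.5, 0, 1]}}

```text
time: 1.27
position: [0.3426, -0.2063, 0.2516]
tool_rot: [0.983, 0.186, -0.0, -0.0]
ft_force: [0.1, -1.0, -0.6]
grip_width: 0.0867
grip_force: 0.0
```

Call:
{"fn": "send_rows", "kwargs": {"increments": [0, 0, 0.0935, 1.6, 2.6, 0, 1, 0, 0, 0.0935, 1.6, 2.6, 0, 1, 0, 0, 0.0935, 1.6, 2.6, 0, 1, 0, 0, 0.0935, 1.6, 2.6, 0, 1, 0, 0, 0.0935, 1.6, 2.6, 0, 1, 0, 0, 0.0935, 1.6, 2.6, 0, 1, 0, 0, 0.0935, 1.6, 2.6, 0, 1, 0, 0, 0.0935, 1.6, 2.6, 0, 1, 0, 0, 0.0935, 0.1, 2.9, 0, 1, 0, 0, 0.0935, 0.1, 2.9, 0, 1, 0, 0, 0.0935, 0.1, 2.9, 0, 1, 0, 0, 0.0935, 0.1, 2.9, 0, 1, 0, 0, 0.0935, 0.1, 2.9, 0, 1, 0, 0, 0.0935, 0.1, 2.9, 0, 1, 0, 0, 0.0935, 0.1, 2.9, 0, 1, 0, 0, 0.0935, 0.1, 2.9, 0, 1, 0, 0, 0.0935, 0.1, 2.9, 0, 1, 0, 0, 0.0935, 0.1, 2.9, 0, 1, 0, 0, 0.0935, 0, 2, 0, 1, 0, 0, 0.0935, 0, 0, 0, 1]}}

```text
time: 2.93
position: [0.4798, 0.314, 0.2513]
tool_rot: [0.43, 0.903, 0.001, -0.0]
ft_force: [0.3, -0.3, -0.7]
grip_width: 0.0867
grip_force: 0.0
```

```bash
python3 - <<'E'
from h import *
c=snap('wrist','w1');P=cloud(c);print(-c['R'].T@c['t'],c['R'][2])
m=(abs(P[...,2]-.034)<.006)&(np.hypot(P[...,0]-.478,P[...,1]-.344)<.045)
Q=P[m];r=cv2.minEnclosingCircle(Q[:,:2].astype(np.float32));print(len(Q),r,np.median(Q[:,2]))
o=robot.get_obs();print(o['position'],o['tool_rot'])
E
```

```text
[0.4334417  0.36921248 0.43200759] [ 0.16507551 -0.20108211 -0.96556515]
732 ((0.4789751172065735, 0.3433583378791809), 0.02094963937997818) 0.033456371973606853
[0.47959579 0.31210782 0.25108629] [ 4.29069637e-01  9.03271314e-01 -2.41829355e-04 -3.48482856e-04]
```

View pics/w1.png

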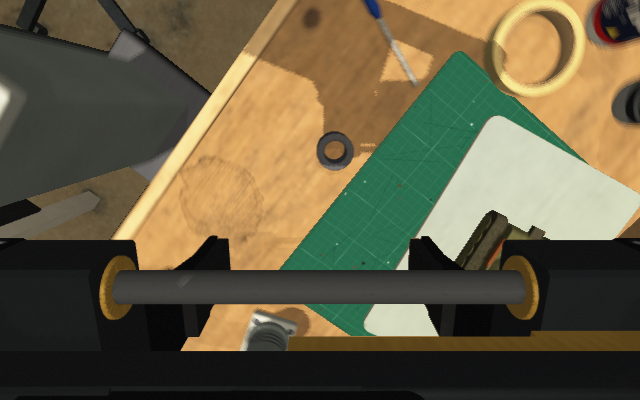

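Wrist view: collar at (335,150), centre (0.479, 0.343), free on the table.

Call:
{"fn": "send_rows", "kwargs": {"increments": [0, 0, 0, -0.05, 1.57, 0, 1, 0, 0, 0, 0, 1.56, 0, 1, 0, 0, 0, 0, 0, -3.5, 1, 0, 0, 0, 0, 0, -3.5, 1, 0, 0, 0, 0, 0, -3.5, 1, 0, 0, 0, 0, 0, -3.5, 1, 0, 0, 0, 0, 0, -3.5, 1, 0, 0, 0, 0, 0, -3.5, 1, 0, 0, 0, 0, 0, -1.5, 1, 0, 0, 0, 0, 0, -1.2, 1, 0, 0, 0, 0, 0, 0, 1, 0, 0, 0, 0, 0, 0, 1]}}

```text
time: 3.98
position: [0.4801, 0.3416, 0.0147]
tool_rot: [0.434, 0.901, -0.0, -0.0]
ft_force: [0.9, 0.2, 0.7]
grip_width: 0.087
grip_force: 0.0
```

Call:
{"fn": "send_rows", "kwargs": {"increments": [0, 0, 0, 0, 0, 0, 0.35, 0, 0, 0, 0, 0, 0, 0.35, 0, 0, 0, 0, 0, 0, 0.35, 0, 0, 0, 0, 0, 0, 0.35, 0, 0, 0, 0, 0, 0, 0.35, 0, 0, 0, 0, 0, 0, 0.35, 0, 0, 0, 0, 0, 0, 0.35, 0, 0, 0, 0, 0, 0, 0.35], "newtons": 20}}

```text
time: 4.65
position: [0.4799, 0.3416, 0.0149]
tool_rot: [0.434, 0.901, 0.0, 0.0]
ft_force: [-0.1, 0.3, 0.5]
grip_width: 0.0415
grip_force: 1.6
```

Call:
{"fn": "send_rows", "kwargs": {"increments": [0, 0, 0, 0, 0, 0, 0.1, 0, 0, 0, 0, 0, 0, 0.1, 0, 0, 0, 0, 0, 0, 0.1, 0, 0, 0, 0, 0, 3.5, 0.1, 0, 0, 0, 0, 0, 3.5, 0.1, 0, 0, 0, 0, 0, 3.5, 0.1, 0, 0, 0, 0, 0, 3.5, 0.1, 0, 0, 0, 0, 0, 3.5, 0.1, 0, 0, 0, 0, 0, 2, 0.1, 0, 0, 0, 0.98, -2.78, 0, 0.1, 0, 0, 0, 0.98, -2.78, 0, 0.1, 0, 0, 0, 0.98, -2.78, 0, 0.1, 0, 0, 0, 0.98, -2.78, 0, 0.1, 0, 0, 0, 0.98, -2.78, 0, 0.1, 0, 0, 0, 0.98, -2.78, 0, 0.1, 0, 0, 0, 0.98, -2.78, 0, 0.1, 0, 0, 0, 0.98, -2.78, 0, 0.1, 0, 0, 0, 0.98, -2.78, 0, 0.1, 0, 0, 0, 0, 0, 0, 0.1, 0, 0, 0, 0, 0, 0, 0.1]}}

```text
time: 6.32
position: [0.5682, 0.0899, 0.2095]
tool_rot: [0.435, 0.9, 0.0, -0.0]
ft_force: [-0.6, 0.4, -0.0]
grip_width: 0.0088
grip_force: 0.0
```

```bash
python3 - <<'E'
from h import *
o=robot.get_obs();print(o['position'],o['tool_rot'],o['grip_width'],o['grip_force'],o['ft_force'])
for n in('scene','side','wrist'):
    c=snap(n,n+'2');P=cloud(c)
    p=o['position']; zt=p[2]+.0195
    near=np.hypot(P[...,0]-p[0],P[...,1]-p[1])
    Q=P[(abs(P[...,2]-zt)<.004)&(near<.03)]
    if len(Q)>5: print(n,'collar top',len(Q),cv2.minEnclosingCircle(Q[:,:2].astype(np.float32)),Q.mean(0))
    Q=P[(abs(P[...,2]-.141)<.007)&(near<.03)]
    if len(Q)>5: print(n,'tube',len(Q),cv2.minEnclosingCircle(Q[:,:2].astype(np.float32)))
a=cv2.imread('pics/scene2.png')[160:260,270:370];b=cv2.imread('pics/side2.png')[190:290,265:365]
cv2.imwrite('pics/crop3.png',np.hstack([cv2.resize(a,(400,400)),cv2.resize(b,(400,400))]))
E
```

```text
[0.56820793 0.08986418 0.20949394] [ 4.35407448e-01  9.00233452e-01  1.98892900e-05 -2.93874840e-04] 0.008835472068887913 0.0 [-0.61212365  0.368605   -0.00907441]
scene collar top 23 ((0.5650621056556702, 0.09179019927978516), 0.016454298049211502) [0.56161294 0.096292   0.23000236]
scene tube 51 ((0.5695691108703613, 0.09218830615282059), 0.010984535329043865)
side collar top 13 ((0.5628594160079956, 0.09472155570983887), 0.01330508291721344) [0.5616895  0.09784266 0.22922816]
side tube 56 ((0.5692819356918335, 0.08961524814367294), 0.010583938099443913)
wrist collar top 149 ((0.5589746236801147, 0.10063892602920532), 0.01320252288132906) [0.55950531 0.09993695 0.2303546 ]
wrist tube 619 ((0.5694457292556763, 0.0900871753692627), 0.010456360876560211)
```

View pics/crop3.png

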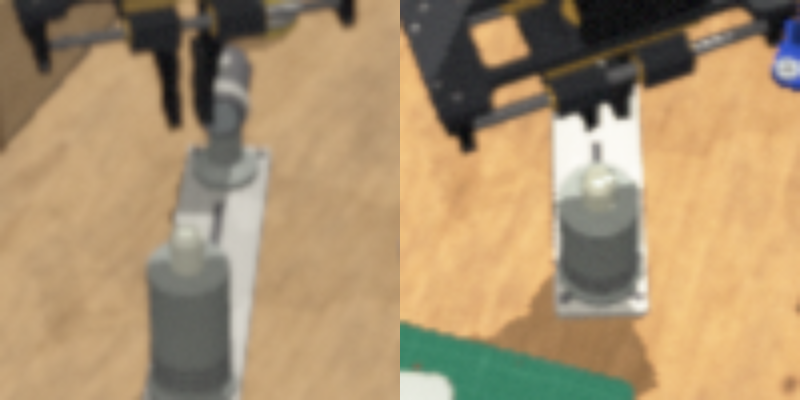

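The gripper is empty (fingers at the tube, no ring): the collar stayed behind. Finding it.

```bash
python3 - <<'E'
from h import *
for n in('scene2','side2'):
    c=load(n);P=cloud(c)
    m=(abs(P[...,2]-.034)<.007)&(np.hypot(P[...,0]-.478,P[...,1]-.344)<.12)
    Q=P[m];v,u=np.where(m);print(n,len(Q),u.mean(),v.mean(),Q.mean(0)); print(cv2.minEnclosingCircle(Q[:,:2].astype(np.float32)))
a=cv2.imread('pics/scene2.png')[300:390,260:350];b=cv2.imread('pics/side2.png')[310:400,275:365]
cv2.imwrite('pics/crop4.png',np.hstack([cv2.resize(a,(400,400)),cv2.resize(b,(400,400))]))
E
```

```text
scene2 213 305.6431924882629 341.0657276995305 [0.47591389 0.34435637 0.0322851 ]
((0.47700104117393494, 0.3432449698448181), 0.02159075438976288)
side2 191 320.6125654450262 361.5287958115183 [0.47723685 0.34219833 0.032951  ]
((0.4771842062473297, 0.341545045375824), 0.02114456705749035)
```

View pics/crop4.png

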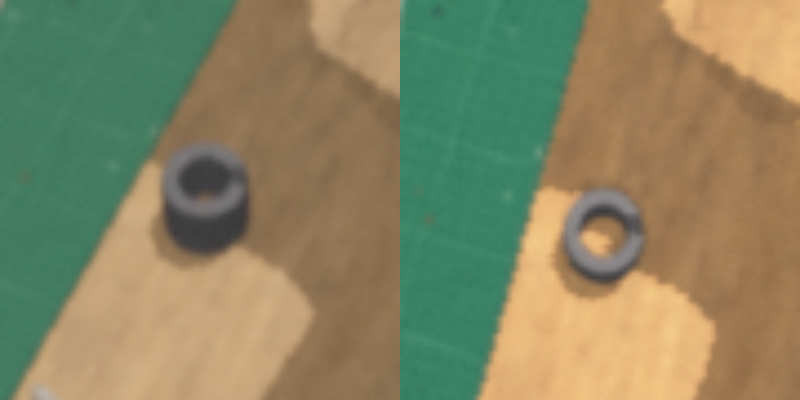

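Collar is upright and unmoved at (205,200)/(603,235) in the crop; the grip just hadn't built force. Retry with a firmer grip and a longer wait.

Call:
{"fn": "send_rows", "kwargs": {"increments": [0, 0, 0, -1, 2.81, 0, 1, 0, 0, 0, -1, 2.81, 0, 1, 0, 0, 0, -1, 2.81, 0, 1, 0, 0, 0, -1, 2.81, 0, 1, 0, 0, 0, -1, 2.81, 0, 1, 0, 0, 0, -1, 2.81, 0, 1, 0, 0, 0, -1, 2.81, 0, 1, 0, 0, 0, -1, 2.81, 0, 1, 0, 0, 0, -1, 2.85, 0, 1, 0, 0, 0, 0, 0, 0, 1, 0, 0, 0, 0, 0, -3.5, 1, 0, 0, 0, 0, 0, -3.5, 1, 0, 0, 0, 0, 0, -3.5, 1, 0, 0, 0, 0, 0, -3.5, 1, 0, 0, 0, 0, 0, -3.5, 1, 0, 0, 0, 0, 0, -2, 1, 0, 0, 0, 0, 0, -0.2, 1, 0, 0, 0, 0, 0, 0, 1], "newtons": 40}}

```text
time: 7.97
position: [0.4765, 0.3446, 0.0116]
tool_rot: [0.433, 0.901, -0.001, -0.001]
ft_force: [0.4, -1.0, -0.1]
grip_width: 0.087
grip_force: 0.0
```

Call:
{"fn": "send_rows", "kwargs": {"increments": [0, 0, 0, 0, 0, 0, 0, 0, 0, 0, 0, 0, 0, 0, 0, 0, 0, 0, 0, 0, 0, 0, 0, 0, 0, 0, 0, 0, 0, 0, 0, 0, 0, 0, 0, 0, 0, 0, 0, 0, 0, 0, 0, 0, 0, 0, 0, 0, 0, 0, 0, 0, 0, 0, 0, 0, 0, 0, 0, 0, 0, 0, 0, 0, 0, 0, 0, 0, 0, 0, 0, 0, 0, 0, 0, 0, 0, 0, 0, 0, 0, 0, 0, 0, 0, 0, 0, 0, 0, 0, 0], "newtons": 40}}

```text
time: 9.05
position: [0.478, 0.3445, 0.0129]
tool_rot: [0.434, 0.901, -0.0, 0.0]
ft_force: [-0.2, -0.6, 2.9]
grip_width: 0.0388
grip_force: 40.0
```

Call:
{"fn": "send_rows", "kwargs": {"increments": [0, 0, 0, 0, 0, 1, 0, 0, 0, 0, 0, 0, 2, 0, 0, 0, 0, 0, 0, 2, 0, 0, 0, 0, 0, 0, 0, 0]}}

```text
time: 9.38
position: [0.4804, 0.3459, 0.0663]
tool_rot: [0.434, 0.901, 0.003, 0.002]
ft_force: [0.6, 0.5, -0.6]
grip_width: 0.0386
grip_force: 40.0
```

Call:
{"fn": "send_rows", "kwargs": {"increments": [0, 0, 0, 0, 0, 3.1, 0, 0, 0, 0, 0, 0, 3.1, 0, 0, 0, 0, 0, 0, 3.1, 0, 0, 0, 0, 0, 0, 3.1, 0, 0, 0, 0, 0, 0, 3.1, 0, 0, 0, 0, 1.01, -2.83, 0, 0, 0, 0, 0, 1.01, -2.83, 0, 0, 0, 0, 0, 1.01, -2.83, 0, 0, 0, 0, 0, 1.01, -2.83, 0, 0, 0, 0, 0, 1.01, -2.83, 0, 0, 0, 0, 0, 1.01, -2.83, 0, 0, 0, 0, 0, 1.01, -2.83, 0, 0, 0, 0, 0, 1.01, -2.83, 0, 0, 0, 0, 0, 1.01, -2.83, 0, 0, 0, 0, 0, 0, 0, 0, 0, 0, 0, 0, 0, 0, 0, 0, 0, 0, 0, 0, 0, 0]}}

```text
validation failed for argument at $.in...
```

```bash
python3 - <<'E'
from h import *
o=robot.get_obs();p=o['position'];print(p,o['tool_rot'],o['grip_width'],o['grip_force'],o['ft_force'])
zt=p[2]+.0211
for n in('scene','side','wrist'):
    c=snap(n,n+'3');P=cloud(c)
    near=np.hypot(P[...,0]-p[0],P[...,1]-p[1])
    m=(abs(P[...,2]-zt)<.005)&(near<.026)
    Q=P[m];v,u=np.where(m)
    if len(Q)>5: print(n,'collar top',len(Q),cv2.minEnclosingCircle(Q[:,:2].astype(np.float32)),Q.mean(0),u.mean(),v.mean())
a=cv2.imread('pics/scene3.png')[165:265,265:365]
b=cv2.imread('pics/wrist3.png')[140:400,190:450]
cv2.imwrite('pics/crop5.png',np.hstack([cv2.resize(a,(400,400)),cv2.resize(b,(400,400))]))
E
```

```text
[0.48038919 0.34591311 0.06633214] [0.43393498 0.90093724 0.00278316 0.00218642] 0.03863666957964805 39.99967793002725 [ 0.57081418  0.457088   -0.60317418]
scene collar top 197 ((0.4784460961818695, 0.3481942415237427), 0.025037961080670357) [0.47832365 0.34574682 0.08603864] 303.24365482233503 325.3045685279188
wrist collar top 2166 ((0.4768049716949463, 0.35011351108551025), 0.02408766560256481) [0.47325084 0.35160104 0.08459037] 320.95706371191136 244.33979686057248
```

View pics/crop5.png

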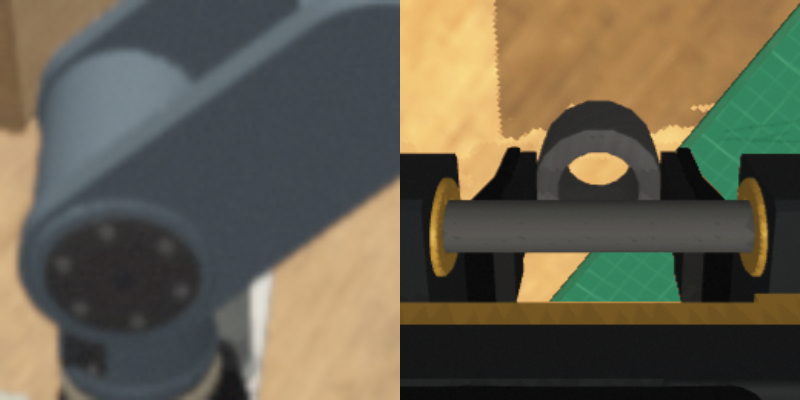

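That move was refused (miscounted row), so the arm hasn't moved; the wrist view shows the collar held level-ish, hole at (598,168) in the crop. Measure its offset in the grip.

```bash
python3 - <<'E'
from h import *
from scipy.spatial.transform import Rotation as Ro
o=robot.get_obs();p=o['position'];T=Ro.from_quat(o['tool_rot']).as_matrix()
c=load('wrist3');P=cloud(c);L=(P-p)@T   # tool frame
v,u=np.mgrid[:400,:640]
m=(u>278)&(u<356)&(v>222)&(v<272)&(abs(L[...,2]+.02)<.008)
Q=L[m];print(len(Q),np.round(np.percentile(Q,[1,50,99],axis=0),4))
A=np.c_[Q[:,:2],np.ones(len(Q))];k=np.linalg.lstsq(A,Q[:,2],rcond=None)[0];print('plane',k)
# outer edge: extreme |x| per y column
s=np.sign(np.median(Q[:,0]))
for y0 in np.arange(-.016,.017,.004):
    S=Q[abs(Q[:,1]-y0)<.002]
    if len(S): xo=(s*S[:,0]).max(); print(round(y0,3),'outer x',round(xo,4),'-> centre',round(xo-np.sqrt(.021**2-y0**2),4))
print('s',s,'tool x in world',T[:,0],'y',T[:,1])
E
```

```text
2104 [[-0.0062 -0.0191 -0.023 ]
 [ 0.0103 -0.0013 -0.0214]
 [ 0.0184  0.0173 -0.0127]]
plane [-0.00174443 -0.00122385 -0.02080177]
-0.016 outer x 0.0134 -> centre -0.0003
-0.012 outer x 0.0164 -> centre -0.0008
-0.008 outer x 0.0181 -> centre -0.0014
-0.004 outer x 0.0189 -> centre -0.0017
0.0 outer x 0.0187 -> centre -0.0023
0.004 outer x 0.0188 -> centre -0.0018
0.008 outer x 0.0182 -> centre -0.0012
0.012 outer x 0.0163 -> centre -0.001
0.016 outer x 0.0131 -> centre -0.0005
s 1.0 tool x in world [-6.23357200e-01  7.81937207e-01  7.10432081e-05] y [ 7.81937175e-01  6.23357197e-01 -2.41895816e-04]
```

Call:
{"fn": "send_rows", "kwargs": {"increments": [0, 0, 0, 0, 0, 3.1, 0, 0, 0, 0, 0, 0, 3.1, 0, 0, 0, 0, 0, 0, 3.1, 0, 0, 0, 0, 0, 0, 3.1, 0, 0, 0, 0, 0, 0, 3.1, 0, 0, 0, 0, 0.98, -2.83, 0, 0, 0, 0, 0, 0.98, -2.83, 0, 0, 0, 0, 0, 0.98, -2.83, 0, 0, 0, 0, 0, 0.98, -2.83, 0, 0, 0, 0, 0, 0.98, -2.83, 0, 0, 0, 0, 0, 0.98, -2.83, 0, 0, 0, 0, 0, 0.98, -2.83, 0, 0, 0, 0, 0, 0.98, -2.83, 0, 0, 0, 0, 0, 0.98, -2.83, 0, 0, 0, 0, 0, 0, 0, 0, 0, 0, 0, 0, 0, 0, 0, 0, 0, 0, 0, 0, 0, 0, 0]}}

```text
time: 10.95
position: [0.5651, 0.0902, 0.2165]
tool_rot: [0.434, 0.901, -0.0, -0.002]
ft_force: [-0.3, -0.3, -1.7]
grip_width: 0.0388
grip_force: 40.0
```

```bash
python3 - <<'E'
from h import *
from scipy.spatial.transform import Rotation as Ro
o=robot.get_obs();p=o['position'];T=Ro.from_quat(o['tool_rot']).as_matrix();print(p,o['tool_rot'],o['grip_width'],o['grip_force'])
for n in('side','scene','wrist'):
    c=snap(n,n+'4');P=cloud(c)
    for nm,z in(('col',p[2]+.0211),('tube',.141)):
        m=(abs(P[...,2]-z)<.006)&(np.hypot(P[...,0]-.5694,P[...,1]-.09)<.026)
        Q=P[m]
        if len(Q)>5: print(n,nm,len(Q),cv2.minEnclosingCircle(Q[:,:2].astype(np.float32)))
a=cv2.imread('pics/side4.png')[190:290,265:365]
b=cv2.imread('pics/wrist4.png')[140:400,190:450]
cv2.imwrite('pics/crop6.png',np.hstack([cv2.resize(a,(400,400)),cv2.resize(b,(400,400))]))
E
```

```text
[0.56509685 0.09018296 0.21649821] [ 4.34279390e-01  9.00776825e-01 -3.31368247e-04 -1.55324146e-03] 0.03880471624518086 39.99999521300197
side col 123 ((0.5672776699066162, 0.09207163751125336), 0.024677490815520287)
side tube 53 ((0.5690189003944397, 0.09002166241407394), 0.01028043869882822)
scene col 150 ((0.5667924880981445, 0.09289709478616714), 0.02430512011051178)
scene tube 45 ((0.5669472813606262, 0.09288682043552399), 0.009229503571987152)
wrist col 2336 ((0.5638741254806519, 0.0950959250330925), 0.02349495142698288)
wrist tube 220 ((0.5677834153175354, 0.09266623854637146), 0.009982859715819359)
```

View pics/crop6.png

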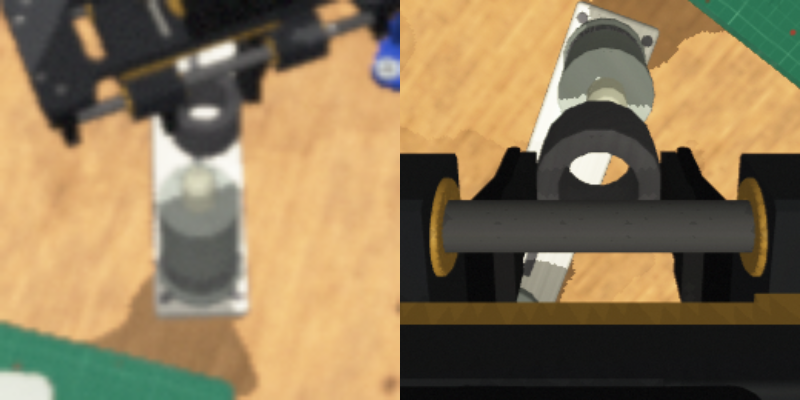

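The collar hangs above and slightly off the tube (tube at (608,95) in the crop's wrist half). Correct, and come down to just above the tip.

Call:
{"fn": "send_rows", "kwargs": {"increments": [0, 0, 0, 0.37, 0.06, 0, 0, 0, 0, 0, 0, 0, -2.5, 0, 0, 0, 0, 0, 0, -2, 0, 0, 0, 0, 0, 0, 0, 0, 0, 0, 0, 0, 0, 0, 0, 0, 0, 0, 0, 0, 0, 0, 0, 0, 0, 0, 0, 0, 0]}}

```text
time: 11.68
position: [0.571, 0.0908, 0.1741]
tool_rot: [0.434, 0.901, 0.001, 0.001]
ft_force: [0.1, 0.0, 0.3]
grip_width: 0.0391
grip_force: 40.0
```

```bash
python3 - <<'E'
from h import *
from scipy.spatial.transform import Rotation as Ro
o=robot.get_obs();p=o['position'];T=Ro.from_quat(o['tool_rot']).as_matrix();print(p,o['tool_rot'])
c=snap('wrist','wrist5');P=cloud(c);L=(P-p)@T
v,u=np.mgrid[:400,:640]
Q=L[(u>278)&(u<356)&(v>215)&(v<272)&(abs(L[...,2]+.02)<.008)]
print('rim outer x',[round(Q[abs(Q[:,1]-y)<.002][:,0].max(),4) for y in(-.008,-.004,0,.004,.008)])
m=(abs(P[...,2]-.141)<.006)&(np.hypot(P[...,0]-.5694,P[...,1]-.09)<.03); print('tube px',m.sum(), P[m].mean(0) if m.any() else 0)
for n in('side','scene'):
    c=snap(n,n+'5');P=cloud(c);D=(P-p)@T
    m=(abs(P[...,2]-p[2]-.021)<.004)&(abs(D[...,1])<.015)&(abs(D[...,0])<.03); Q=D[m]
    if len(Q)>5: print(n,len(Q),'tool x range',np.round(np.percentile(Q[:,0],[0,3,97,100]),4))
E
```

```text
[0.57099413 0.09077338 0.17412892] [4.33757835e-01 9.01028355e-01 5.78678551e-04 1.30767842e-03]
rim outer x [np.float64(0.0188), np.float64(0.0194), np.float64(0.0193), np.float64(0.0194), np.float64(0.0177)]
tube px 0 0
side 72 tool x range [-0.0227 -0.0207  0.0178  0.0188]
scene 87 tool x range [-0.0215 -0.02    0.0197  0.0214]
```

Call:
{"fn": "send_rows", "kwargs": {"increments": [0, 0, 0, -0.2, 0, 0, 0, 0, 0, 0, 0, 0, 0, 0, 0, 0, 0, 0, 0, 0, 0, 0, 0, 0, 0, 0, 0, 0, 0, 0, 0, 0, 0, -0.8, 0, 0, 0, 0, 0, 0, -0.6, 0, 0, 0, 0, 0, 0, -0.4, 0, 0, 0, 0, 0, 0, -0.4, 0, 0, 0, 0, 0, 0, 0, 0]}}

```text
time: 12.58
position: [0.5675, 0.0906, 0.1495]
tool_rot: [0.434, 0.901, -0.0, -0.001]
ft_force: [0.2, 0.9, -0.3]
grip_width: 0.039
grip_force: 40.0
```

Call:
{"fn": "send_rows", "kwargs": {"increments": [0, 0, 0, 0, 0, -0.5, 0, 0, 0, 0, 0, 0, -0.5, 0, 0, 0, 0, 0, 0, -0.4, 0, 0, 0, 0, 0, 0, -0.3, 0, 0, 0, 0, 0, 0, 0, 0, 0, 0, 0, 0, 0, 0, 0]}}

```text
time: 13.08
position: [0.5677, 0.0906, 0.1335]
tool_rot: [0.434, 0.901, -0.0, -0.0]
ft_force: [0.3, 0.7, -1.0]
grip_width: 0.0386
grip_force: 40.0
```

Call:
{"fn": "send_rows", "kwargs": {"increments": [0, 0, 0, 0, 0, -0.3, 0, 0, 0, 0, 0, 0, -0.2, 0, 0, 0, 0, 0, 0, -0.1, 0, 0, 0, 0, 0, 0, 0, 0, 0, 0, 0, 0, 0, 0, 0]}}

```text
time: 13.5
position: [0.5677, 0.0906, 0.1279]
tool_rot: [0.434, 0.901, 0.0, -0.0]
ft_force: [0.1, 1.0, 1.3]
grip_width: 0.0386
grip_force: 40.0
```

Call:
{"fn": "send_rows", "kwargs": {"increments": [0, 0, 0, 0, 0, 0, 1, 0, 0, 0, 0, 0, 0, 1, 0, 0, 0, 0, 0, 0, 1, 0, 0, 0, 0, 0, 0, 1, 0, 0, 0, 0, 0, 0, 1, 0, 0, 0, 0, 0, 0, 1, 0, 0, 0, 0, 0, 0, 1, 0, 0, 0, 0, 0, 0, 1, 0, 0, 0, 0, 0, 1, 1, 0, 0, 0, 0, 0, 3, 1, 0, 0, 0, 0, 0, 3, 1, 0, 0, 0, 0, 0, 3, 1, 0, 0, 0, 0, 0, 3, 1]}}

```text
time: 14.58
position: [0.5676, 0.0905, 0.2599]
tool_rot: [0.434, 0.901, 0.0, 0.0]
ft_force: [0.2, -0.4, -0.4]
grip_width: 0.0867
grip_force: 0.0
```

```bash
python3 - <<'E'
from h import *
o=robot.get_obs();p=o['position'];print(p,o['grip_width'])
for n in('wrist','side'):
    c=snap(n,n+'6');P=cloud(c)
    Q=P[(P[...,2]>.12)&(P[...,2]<.17)&(np.hypot(P[...,0]-.5694,P[...,1]-.09)<.03)]
    S=Q[abs(Q[:,2]-.149)<.004]
    print(n,np.round(np.percentile(Q[:,2],[50,90,98]),4),len(S),cv2.minEnclosingCircle(S[:,:2].astype(np.float32)) if len(S) else 0, np.linalg.lstsq(np.c_[S[:,:2],np.ones(len(S))],S[:,2],rcond=None)[0])
E
```

```text
[0.56761928 0.09051667 0.25988027] 0.0866741955043044
wrist [0.1477 0.1492 0.1499] 1218 ((0.5679097175598145, 0.0887409970164299), 0.020980700850486755) [-0.00203174 -0.00587289  0.15012428]
side [0.1445 0.149  0.1501] 140 ((0.5668752193450928, 0.08869846165180206), 0.021102799102663994) [ 0.00248962 -0.00372794  0.1468256 ]
```

Collar is seated (top at 0.149, level, round the tube). Now tilt 38° about the closing axis on the way to the cell, staying clear of the purple box.

Call:
{"fn": "send_rows", "kwargs": {"increments": [-0.0519, -0.0413, 0, -0.71, -2.26, -0.1, 1, -0.0519, -0.0413, 0, -0.71, -2.26, -0.1, 1, -0.0519, -0.0413, 0, -0.71, -2.26, -0.1, 1, -0.0519, -0.0413, 0, -0.71, -2.26, -0.1, 1, -0.0519, -0.0413, 0, -0.71, -2.26, -0.1, 1, -0.0519, -0.0413, 0, -0.71, -2.26, -0.1, 1, -0.0519, -0.0413, 0, -0.71, -2.26, -0.1, 1, -0.0519, -0.0413, 0, -0.71, -2.26, -0.1, 1, -0.0519, -0.0413, 0, -0.71, -2.26, -0.1, 1, -0.0519, -0.0413, 0, -0.71, -2.26, -0.1, 1, 0, 0, 0, -0.71, -2.26, -1, 1, 0, 0, 0, -0.71, -2.26, -1.2, 1, 0, 0, 0, -0.71, -2.26, -1.4, 1, 0, 0, 0, -0.71, -2.26, -1.4, 1, 0, 0, 0, -0.71, -2.26, -1.4, 1, 0, 0, 0, -0.71, -2.26, -1.4, 1, 0, 0, 0, 0, 0, 0, 1, 0, 0, 0, 0, 0, 0, 1]}}

```text
time: 16.18
position: [0.4602, -0.2698, 0.1854]
tool_rot: [0.414, 0.854, -0.139, 0.282]
ft_force: [0.2, 0.1, 1.1]
grip_width: 0.0869
grip_force: 0.0
```

```bash
python3 - <<'E'
from h import *
from scipy.spatial.transform import Rotation as Ro
o=robot.get_obs();p=o['position'];T=Ro.from_quat(o['tool_rot']).as_matrix();print(p,o['q']);print(T)
c=snap('wrist','w7');P=cloud(c)
Q=P[(P[...,2]>.064)&(P[...,2]<.078)&(np.hypot(P[...,0]-.511,P[...,1]+.342)<.04)]
print(len(Q),cv2.minAreaRect(Q[:,:2].astype(np.float32)),Q.mean(0))
F=P[(P[...,2]>.01)&(P[...,2]<.06)&(np.hypot(P[...,0]-.511,P[...,1]+.342)<.03)]
d=F-F.mean(0);w,V=np.linalg.eigh(d.T@d);n=V[:,0];print('face normal',n,np.degrees(np.arctan2(n[1],n[0])),len(F),np.sqrt(w[0]/len(F)))
E
```

```text
[ 0.46018147 -0.26979392  0.18535511] [-0.64294564  0.34607816  2.15115576 -1.43019879  0.15958861  0.06659455]
[[-0.49832719  0.78592252  0.36605439]
 [ 0.62930094  0.61831029 -0.47082132]
 [-0.59636427 -0.0042647  -0.8027026 ]]
864 ((0.510631799697876, -0.3425236642360687), (0.04071289300918579, 0.02413400635123253), 40.495235443115234) [ 0.50962399 -0.34069724  0.06889848]
face normal [-0.65032549  0.7596549  -0.00108953] 130.56617634198957 1508 0.0007635393700537697
```

View pics/w7.png

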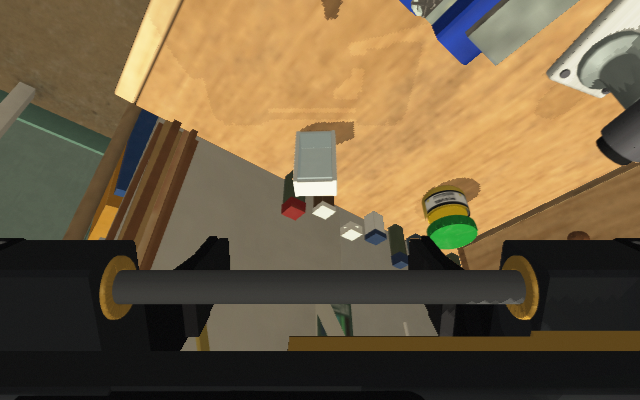

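Tenth picture: the cell's white top is at (316,187), centred between the jaws, clear face toward the lean side; jar at (450,225) well off. Cell yaw refined to 40.5°; correct and go in along the tool axis.

Call:
{"fn": "send_rows", "kwargs": {"increments": [0, 0, 0.0205, 0.1, -0.8, -1.75, 1, 0, 0, 0.0205, 0.1, -0.8, -1.75, 1, 0, 0, 0, 0.66, -0.77, -1.3, 1, 0, 0, 0, 0.66, -0.77, -1.3, 1, 0, 0, 0, 0.66, -0.77, -1.3, 1, 0, 0, 0, 0, 0, 0, 1, 0, 0, 0, 0, 0, 0, 1, 0, 0, 0, 0, 0, 0, 1]}}

```text
time: 16.9
position: [0.4933, -0.3098, 0.1394]
tool_rot: [0.398, 0.869, -0.126, 0.264]
ft_force: [-0.4, -0.4, 0.2]
grip_width: 0.0867
grip_force: 0.0
```

```bash
cat > st.py <<'E'
from h import *
from scipy.spatial.transform import Rotation as Ro
o=robot.get_obs();p=o['position'];T=Ro.from_quat(o['tool_rot']).as_matrix();print(p,o['q'].round(3),o['ft_force'].round(1));print(T.round(4))
print('closing yaw',np.degrees(np.arctan2(T[1,1],T[0,1])),'tilt',np.degrees(np.arccos(-T[2,2])))
E
python3 st.py; python3 - <<'E'
from h import *
from scipy.spatial.transform import Rotation as Ro
o=robot.get_obs();p=o['position'];T=Ro.from_quat(o['tool_rot']).as_matrix()
c=snap('wrist','w8');P=cloud(c)
Q=P[(P[...,2]>.064)&(P[...,2]<.078)&(np.hypot(P[...,0]-.511,P[...,1]+.342)<.033)]
r=cv2.minAreaRect(Q[:,:2].astype(np.float32));print(len(Q),r)
print('cell top mid in tool',(np.array([*r[0],.07])-p)@T, (np.array([.5106,-.3425,.055])-p)@T)
E
```

```text
[ 0.49327881 -0.30983684  0.13941484] [-0.697  0.48   2.061 -1.43   0.1   -0.009] [-0.4 -0.4  0.2]
[[-0.5434  0.7588  0.359 ]
 [ 0.6259  0.6512 -0.4291]
 [-0.5594 -0.0084 -0.8289]]
closing yaw 40.63632644317206 tilt 34.01817316336434
1379 ((0.5109954476356506, -0.3427911698818207), (0.04070639610290527, 0.02439250610768795), 40.910770416259766)
cell top mid in tool [ 0.00857548 -0.0074335   0.0780352 ] [ 0.01736351 -0.00741788  0.09020119]
```

Joint 4 sits at its limit, so the tilt is capped. Measure the gripper's true shape from earlier clouds to see how little tilt suffices.

```bash
python3 - <<'E'
from h import *
from scipy.spatial.transform import Rotation as Ro
D=[]
for tag,p,q in(('side4',[.5651,.0902,.2165],[.4343,.9008,0,-.0015]),('scene4',[.5651,.0902,.2165],[.4343,.9008,0,-.0015]),('side6',[.5676,.0905,.2599],[.434,.901,0,0])):
    P=cloud(load(tag)).reshape(-1,3);P=P[~np.isnan(P[:,0])];T=Ro.from_quat(q).as_matrix();D.append((P-p)@T)
L=np.vstack(D);L=L[(np.hypot(L[:,0],L[:,1])<.2)&(L[:,2]<0)]
for s in np.arange(.0,.4,.02):
    S=L[(L[:,2]<-s)&(L[:,2]>-s-.02)]
    if len(S)>10: print('behind TCP',round(s,2),len(S),'x',np.round(np.percentile(S[:,0],[1,99]),3),'y',np.round(np.percentile(S[:,1],[1,99]),3))
E
```

```text
behind TCP 0.0 390 x [-0.021  0.021] y [-0.021  0.022]
behind TCP 0.02 271 x [-0.015  0.019] y [-0.049  0.053]
behind TCP 0.04 178 x [-0.007  0.015] y [-0.052  0.053]
behind TCP 0.06 143 x [-0.01   0.016] y [-0.054  0.032]
behind TCP 0.08 305 x [-0.017  0.042] y [-0.087  0.086]
behind TCP 0.1 2311 x [-0.028  0.041] y [-0.087  0.087]
behind TCP 0.12 4658 x [-0.035  0.039] y [-0.094  0.094]
behind TCP 0.14 751 x [-0.017  0.03 ] y [-0.05   0.067]
behind TCP 0.16 272 x [-0.003  0.039] y [-0.05   0.017]
behind TCP 0.18 1506 x [-0.015  0.041] y [-0.05   0.036]
behind TCP 0.2 804 x [-0.01   0.037] y [-0.033  0.036]
behind TCP 0.22 941 x [-0.002  0.039] y [-0.032  0.035]
behind TCP 0.24 820 x [0.006 0.037] y [-0.03   0.044]
behind TCP 0.26 352 x [0.007 0.038] y [-0.031  0.045]
behind TCP 0.28 389 x [0.025 0.069] y [-0.018  0.056]
behind TCP 0.3 1679 x [-0.006  0.095] y [-0.07   0.062]
behind TCP 0.32 3669 x [-0.007  0.125] y [-0.097  0.063]
behind TCP 0.34 6802 x [-0.051  0.139] y [-0.117  0.058]
behind TCP 0.36 8183 x [-0.044  0.144] y [-0.11   0.045]
behind TCP 0.38 5685 x [-0.014  0.153] y [-0.124  0.007]
```

The wide body ends 0.14 behind the TCP, so 30° of tilt clears the box. Ease back to 30° and re-align on the axis.

Call:
{"fn": "send_rows", "kwargs": {"increments": [0.0265, 0.023, 0, -0.6, 0.05, -0.3, 1, 0.0265, 0.023, 0, -0.6, 0.05, -0.4, 1, 0, 0, 0, 0, 0, 0, 1, 0, 0, 0, 0, 0, 0, 1, 0, 0, 0, 0, 0, 0, 1]}}

```text
time: 17.37
position: [0.4873, -0.312, 0.1368]
tool_rot: [0.401, 0.872, -0.123, 0.251]
ft_force: [0.7, 0.4, -0.4]
grip_width: 0.0872
grip_force: 0.0
```

```bash
python3 st.py
```

```text
[ 0.48732895 -0.31199442  0.13676048] [-0.708  0.477  2.053 -1.076  0.108 -0.372] [ 0.7  0.4 -0.4]
[[-0.5524  0.7612  0.3396]
 [ 0.6375  0.6483 -0.4163]
 [-0.5371 -0.0135 -0.8434]]
closing yaw 40.419453898973245 tilt 32.495815831006965
```

Call:
{"fn": "send_rows", "kwargs": {"increments": [0.03, 0.03, 0, -0.5, 0.3, -0.4, 1, 0, 0, 0, 0, 0, 0, 1, 0, 0, 0, 0, 0, 0, 1, 0, 0, 0, 0, 0, 0, 1, 0, 0, 0, 0, 0, 0, 1]}}

```text
time: 17.78
position: [0.4845, -0.3121, 0.1347]
tool_rot: [0.402, 0.874, -0.122, 0.242]
ft_force: [-1.0, -0.3, 0.3]
grip_width: 0.0871
grip_force: 0.0
```

```bash
python3 st.py
```

```text
[ 0.48445402 -0.3120692   0.13466721] [-0.711  0.477  2.045 -0.894  0.124 -0.556] [-1.  -0.3  0.3]
[[-0.5591  0.7626  0.3253]
 [ 0.6446  0.6466 -0.4078]
 [-0.5214 -0.0183 -0.8531]]
closing yaw 40.295376129362715 tilt 31.44598849616572
```

Call:
{"fn": "send_rows", "kwargs": {"increments": [0.031, 0.002, 0, 0.43, -0.49, -1.27, 1, 0, 0, 0, 0.43, -0.49, -1.27, 1, 0, 0, 0, 0.43, -0.49, -1.27, 1, 0, 0, 0, 0, 0, 0, 1, 0, 0, 0, 0, 0, 0, 1, 0, 0, 0, 0, 0, 0, 1]}}

```text
time: 18.28
position: [0.495, -0.3245, 0.1023]
tool_rot: [0.405, 0.876, -0.112, 0.236]
ft_force: [-0.6, 0.6, -0.1]
grip_width: 0.0871
grip_force: 0.0
```

```bash
python3 st.py; python3 - <<'E'
from h import *
from scipy.spatial.transform import Rotation as Ro
o=robot.get_obs();p=o['position'];T=Ro.from_quat(o['tool_rot']).as_matrix()
c=snap('wrist','w9');P=cloud(c)
Q=P[(P[...,2]>.064)&(P[...,2]<.078)&(np.hypot(P[...,0]-.511,P[...,1]+.342)<.033)]
r=cv2.minAreaRect(Q[:,:2].astype(np.float32));print(len(Q),r)
print('cell in tool', (np.array([*r[0],.055])-p)@T)
E
```

```text
[ 0.49500761 -0.32446274  0.10234653] [-0.727  0.555  2.02  -1.059  0.086 -0.394] [-0.6  0.6 -0.1]
[[-0.5599  0.7631  0.3228]
 [ 0.6571  0.6463 -0.3879]
 [-0.5047 -0.0051 -0.8633]]
closing yaw 40.26304323591212 tilt 30.310736899430623
1776 ((0.5107346177101135, -0.34272974729537964), (0.04062637686729431, 0.024374742060899734), 40.28046417236328)
cell in tool [0.00308464 0.00043608 0.05303783]
```

Call:
{"fn": "send_rows", "kwargs": {"increments": [0.0105, 0.009, 0, 0.38, -0.44, -1.08, 1, 0.0105, 0.009, 0, 0.38, -0.44, -1.08, 1, 0.0105, 0.009, 0, 0.38, -0.44, -1.08, 1, 0.0105, 0.009, 0, 0.38, -0.44, -1.08, 1, 0, 0, 0, 0, 0, 0, 1, 0, 0, 0, 0, 0, 0, 1, 0, 0, 0, 0, 0, 0, 1]}}

```text
time: 18.92
position: [0.5101, -0.3419, 0.0596]
tool_rot: [0.408, 0.882, -0.101, 0.212]
ft_force: [-0.1, 0.0, 0.0]
grip_width: 0.0873
grip_force: 0.0
```

```bash
python3 st.py; python3 - <<'E'
from h import *
from scipy.spatial.transform import Rotation as Ro
o=robot.get_obs();p=o['position'];T=Ro.from_quat(o['tool_rot']).as_matrix()
print('cell in tool', (np.array([.5107,-.3427,.058])-p)@T)
E
```

```text
[ 0.5100961  -0.34189767  0.05963548] [-0.738  0.65   1.948 -0.717  0.097 -0.743] [-0.1  0.   0. ]
[[-0.5772  0.7628  0.2916]
 [ 0.677   0.6466 -0.3515]
 [-0.4567 -0.0055 -0.8896]]
closing yaw 40.2901798085036 tilt 27.175175967404464
cell in tool [-1.44827683e-04 -4.92041993e-05  1.91306640e-03]
```

Call:
{"fn": "send_rows", "kwargs": {"increments": [0, 0, 0, 0.2, -0.22, -0.57, 1, 0, 0, 0, 0.2, -0.22, -0.57, 1, 0, 0, 0, 0, 0, 0, 1, 0, 0, 0, 0, 0, 0, 0, 0, 0, 0, 0, 0, 0, 0, 0, 0, 0, 0, 0, 0, 0, 0, 0, 0, 0, 0, 0, 0, 0, 0, 0, 0, 0, 0, 0, 0, 0, 0, 0, 0, 0, 0, 0, 0, 0, 0, 0, 0, 0, 0, 0, 0, 0, 0, 0, 0, 0, 0, 0, 0, 0, 0, 0, 0, 0, 0, 0, 0, 0, 0, 0, 0, 0, 0, 0, 0, 0, 0, 0, 0, 0, 0, 0, 0], "newtons": 35}}

```text
time: 20.17
position: [0.5145, -0.3468, 0.0477]
tool_rot: [0.408, 0.882, -0.101, 0.212]
ft_force: [-0.3, 0.5, 1.1]
grip_width: 0.0386
grip_force: 35.0
```

```bash
python3 st.py
```

```text
[ 0.51451366 -0.34678075  0.04767669] [-0.74   0.678  1.937 -0.841  0.085 -0.62 ] [-0.3  0.5  1.1]
[[-0.577   0.7629  0.2916]
 [ 0.6772  0.6465 -0.3514]
 [-0.4566 -0.0053 -0.8897]]
closing yaw 40.2798026646462 tilt 27.16968006003931
```

Gripped on the frosted faces at 35 N. At 27° lean the body passes well above the lamp, so no regrasp is needed. Draw the cell out from under the box.

Call:
{"fn": "send_rows", "kwargs": {"increments": [0, 0, 0, -0.2, 0.25, 0.6, 0, 0, 0, 0, -0.35, 0.5, 1.3, 0, 0, 0, 0, -0.35, 0.5, 1.3, 0, 0, 0, 0, -0.35, 0.5, 1.3, 0, 0, 0, 0, -0.35, 0.5, 1.3, 0, 0, 0, 0, -0.35, 0.5, 1.3, 0, 0, 0, 0, -0.35, 0.5, 1.3, 0, 0, 0, 0, -0.35, 0.5, 1.3, 0, 0, 0, 0, 0, 0, 0, 0, 0, 0, 0, 0, 0, 0, 0]}}

```text
time: 21.0
position: [0.488, -0.3092, 0.1451]
tool_rot: [0.408, 0.882, -0.101, 0.212]
ft_force: [-0.5, -0.7, -1.1]
grip_width: 0.039
grip_force: 35.0
```

```bash
python3 st.py
```

```text
[ 0.48798554 -0.30923796  0.14510866] [-0.716  0.448  1.98  -0.297  0.255 -1.151] [-0.5 -0.7 -1.1]
[[-0.5768  0.7629  0.2921]
 [ 0.6769  0.6465 -0.3519]
 [-0.4573 -0.0053 -0.8893]]
closing yaw 40.28098531537516 tilt 27.21628006721589
```

Call:
{"fn": "send_rows", "kwargs": {"increments": [0, 0, 0, 0.5, 1.8, 2.2, 0, 0, 0, 0, 0.5, 1.8, 2.2, 0, 0, 0, 0, 0.5, 1.8, 2.2, 0, 0, 0, 0, 0.5, 1.8, 2.2, 0, 0, 0, 0, 0.5, 1.8, 2.2, 0, 0, 0, 0, 0.5, 1.8, 2.2, 0, 0, 0, -0.0373, 0.88, 1.82, 0, 0, 0, 0, -0.0373, 0.88, 1.82, 0, 0, 0, 0, -0.0373, 0.88, 1.82, 0, 0, 0, 0, -0.0373, 0.88, 1.82, 0, 0, 0, 0, -0.0373, 0.88, 1.82, 0, 0, 0, 0, -0.0373, 0.88, 1.82, 0, 0, 0, 0, -0.0373, 0.88, 1.82, 0, 0, 0, 0, -0.0373, 0.88, 1.82, 0, 0, 0, 0, -0.0373, 0.88, 1.82, 0, 0, 0, 0, -0.0373, 0.88, 1.82, 0, 0, 0, 0, 0, 0, 0, 0, 0, 0, 0, 0, 0, 0, 0, 0, 0, 0, 0, 0, 0, 0, 0]}}

```text
time: 22.58
position: [0.6054, -0.0196, 0.2752]
tool_rot: [0.564, 0.792, -0.14, 0.189]
ft_force: [-0.8, 0.2, -1.0]
grip_width: 0.0392
grip_force: 35.0
```

```bash
python3 st.py; cat > cell.py <<'E'
from h import *
from scipy.spatial.transform import Rotation as Ro
import sys
o=robot.get_obs();p=o['position'];T=Ro.from_quat(o['tool_rot']).as_matrix()
g=p-.011*T[:,2]; zt=g[2]+.0125; lean=np.array([-T[1,1],T[0,1],0]);lean/=np.linalg.norm(lean); cy=np.array([T[0,1],T[1,1],0]);cy/=np.linalg.norm(cy)
for n in('wrist','side','scene'):
    c=snap(n,n+sys.argv[1]);P=cloud(c);D=P-g; a=D@lean;b=D@cy;h=P[...,2]-g[2]
    m=(abs(b)<.014)&(abs(a)<.03)&(h>-.055)&(h<.003)
    F=P[m]
    if len(F)>30:
        f=np.median(a[m]); m2=m&(abs(a-f)<.003);F=P[m2];d=F-F.mean(0);w,V=np.linalg.eigh(d.T@d);nn=V[:,0];nn=nn*np.sign(nn@lean)
        print(n,len(F),'face normal yaw',np.degrees(np.arctan2(nn[1],nn[0])),'elev',np.degrees(np.arcsin(nn[2])),'face at lean',np.median(a[m2]))
    Q=P[(abs(h-.0125)<.004)&(abs(b)<.014)&(abs(a)<.02)]
    if len(Q)>5: print(n,'top',len(Q),'lean range',np.percentile((Q-g)@lean,[2,98]),'z',np.median(Q[:,2])-g[2])
E
python3 cell.py 10
```

```text
[ 0.60536313 -0.01963859  0.27521862] [ 0.018  0.416  1.525 -0.509  1.108 -0.104] [-0.8  0.2 -1. ]
[[-0.292   0.946   0.141 ]
 [ 0.8407  0.3242 -0.4338]
 [-0.4561 -0.0081 -0.8899]]
closing yaw 18.915623726173262 tilt 27.139551571787496
wrist 3742 face normal yaw 109.35985361826046 elev 0.036028504363129814 face at lean 0.010911434998769386
wrist top 1005 lean range [0.00196401 0.01116453] z 0.01205857660648485
side 122 face normal yaw 109.35820318441367 elev -0.20393165797995752 face at lean 0.009604581401037048
scene 211 face normal yaw 109.13729625702773 elev -0.24395289169864273 face at lean 0.010220528997994997
scene top 74 lean range [-0.01221391  0.01208914] z 0.012056245063216176
```

The cell hangs upright and square over the gap. Lower it into the beam.

Call:
{"fn": "send_rows", "kwargs": {"increments": [0, 0, 0, 0.07, 0.12, -1.5, 0, 0, 0, 0, 0, 0, -2.2, 0, 0, 0, 0, 0, 0, -2.2, 0, 0, 0, 0, 0, 0, -2.2, 0, 0, 0, 0, 0, 0, -2.2, 0, 0, 0, 0, 0, 0, -2.2, 0, 0, 0, 0, 0, 0, -2.2, 0, 0, 0, 0, 0, 0, -2, 0, 0, 0, 0, 0, 0, -1, 0, 0, 0, 0, 0, 0, 0, 0, 0, 0, 0, 0, 0, 0, 0, 0, 0, 0, 0, 0, 0, 0, 0, 0, 0, 0, 0, 0, 0, 0]}}

```text
validation failed for argument at $.in...
```

```bash
python3 st.py; python3 cell.py 11; python3 - <<'E'
from h import *
o=robot.get_obs()
ey=np.array([-.324,.946]);ex=np.array([.946,.324]);m=np.array([.6045,-.0137])
for n in('wrist11','side11','scene11'):
    c=load(n);P=cloud(c);a=(P[...,:2]-m)@ey;b=(P[...,:2]-m)@ex
    E=P[...,2]
    Q=(abs(E-.012)<.003)&(abs(b)<.045)&(abs(a)<.16)
    if Q.sum()>50:print(n,'rail b range',np.percentile(b[Q],[1,99]),'a',np.percentile(a[Q],[1,99]))
    Q=(abs(E-.085)<.018)&(abs(b)<.012)&(a<-.07)&(a>-.1)
    if Q.sum()>5:print(n,'eyepiece front a',np.percentile(a[Q],[50,98]))
    Q=(abs(E-.147)<.005)&(np.hypot(a-.11,b)<.03)
    if Q.sum()>5:print(n,'collar',cv2.minEnclosingCircle(np.c_[b[Q],a[Q]].astype(np.float32)),np.median(E[Q]))
E
```

```text
[ 0.6052406  -0.02023258  0.27621957] [ 0.017  0.415  1.525 -0.509  1.108 -0.104] [-0.3 -0.  -1.5]
[[-0.2902  0.9464  0.1419]
 [ 0.8412  0.3229 -0.4338]
 [-0.4563 -0.0065 -0.8898]]
closing yaw 18.84085175476354 tilt 27.154570640626385
wrist 3735 face normal yaw 109.31942176320064 elev 0.007738677685140719 face at lean 0.010902345331595528
wrist top 1035 lean range [0.00212265 0.0111648 ] z 0.012110502499564801
side 113 face normal yaw 109.39877855844847 elev -0.24337427658194122 face at lean 0.010090472247680452
scene 204 face normal yaw 110.60244170070155 elev 0.5684657666478427 face at lean 0.011260126150230011
scene top 67 lean range [-0.00951452  0.01115204] z 0.011754231837559692
wrist11 rail b range [-0.02953994  0.030762  ] a [-0.12865694  0.04934907]
wrist11 eyepiece front a [-0.07839977 -0.07709355]
side11 rail b range [-0.03064366  0.02964879] a [-0.13521807  0.14027575]
side11 eyepiece front a [-0.07908561 -0.07644333]
side11 collar ((-0.002474549924954772, 0.10883809626102448), 0.021230928599834442) 0.14739641408658544
scene11 rail b range [-0.0309681   0.02958159] a [-0.13689431  0.14328656]
scene11 eyepiece front a [-0.0794351  -0.07440779]
scene11 collar ((-0.0004579368978738785, 0.11005552858114243), 0.022281333804130554) 0.1470658984328066
```

Call:
{"fn": "send_rows", "kwargs": {"increments": [0, 0, 0, 0.09, 0.15, -1.5, 0, 0, 0, 0, 0, 0, -2.2, 0, 0, 0, 0, 0, 0, -2.2, 0, 0, 0, 0, 0, 0, -2.2, 0, 0, 0, 0, 0, 0, -2.2, 0, 0, 0, 0, 0, 0, -2.2, 0, 0, 0, 0, 0, 0, -2.2, 0, 0, 0, 0, 0, 0, -2.2, 0, 0, 0, 0, 0, 0, -0.8, 0, 0, 0, 0, 0, 0, 0, 0, 0, 0, 0, 0, 0, 0, 0, 0, 0, 0, 0, 0, 0, 0]}}

```text
time: 23.88
position: [0.608, -0.0179, 0.1011]
tool_rot: [0.565, 0.791, -0.138, 0.191]
ft_force: [0.5, -0.6, -0.1]
grip_width: 0.0392
grip_force: 35.0
```

```bash
python3 st.py; python3 cell.py 12; python3 - <<'E'
from h import *
from scipy.spatial.transform import Rotation as Ro
o=robot.get_obs();p=o['position'];T=Ro.from_quat(o['tool_rot']).as_matrix();g=p-.011*T[:,2]
ey=np.array([-.324,.946]);ex=np.array([.946,.324]);m=np.array([.6045,-.0137])
print('cell mid err: across',(g[:2]-m)@ex,'along',(g[:2]-m)@ey,'z',g[2]-.023-.085)
for n in('side12','scene12'):
    P=cloud(load(n));a=(P[...,:2]-m)@ey;b=(P[...,:2]-m)@ex
    Q=(abs(P[...,2]-.147)<.005)&(np.hypot(a-.11,b)<.03)
    if Q.sum()>5:print(n,'collar z',np.median(P[...,2][Q]),Q.sum())
E
```

```text
[ 0.60797319 -0.01789478  0.10112496] [ 0.021  0.652  1.676 -0.669  0.781  0.167] [ 0.5 -0.6 -0.1]
[[-0.2895  0.946   0.1458]
 [ 0.8408  0.3241 -0.4335]
 [-0.4574 -0.0029 -0.8893]]
closing yaw 18.911469510743686 tilt 27.220360315791083
wrist 3734 face normal yaw 109.28194975257328 elev -0.03447456590528153 face at lean 0.010893803263356178
wrist top 1029 lean range [0.00198689 0.01121178] z 0.012068214766109947
scene 95 face normal yaw 109.17934754947572 elev 0.5054071089921892 face at lean 0.011031585065318653
scene top 29 lean range [-0.01234453  0.0128287 ] z 0.011076015951873047
cell mid err: across 0.0018397454281852276 along 0.00012792062458109196 z 0.0030019989998299607
side12 collar z 0.14760783029277524 177
scene12 collar z 0.14694124398427313 151
```

Call:
{"fn": "send_rows", "kwargs": {"increments": [0, 0, -0.005, -0.16, -0.06, -0.28, 0, 0, 0, 0, 0, 0, 0, 0, 0, 0, 0, 0, 0, 0, 0, 0, 0, 0, 0, 0, 0, 0, 0, 0, 0, 0, 0, 0, 0, 0, 0, 0, 0, 0, 0, 0]}}

```text
time: 24.53
position: [0.6053, -0.0183, 0.0969]
tool_rot: [0.567, 0.79, -0.139, 0.189]
ft_force: [-0.0, -0.7, -1.2]
grip_width: 0.0387
grip_force: 35.0
```

```bash
cat > err.py <<'E'
from h import *
from scipy.spatial.transform import Rotation as Ro
o=robot.get_obs();p=o['position'];T=Ro.from_quat(o['tool_rot']).as_matrix();g=p-.011*T[:,2]
ey=np.array([-.324,.946]);ex=np.array([.946,.324]);m=np.array([.6045,-.0137])
print('cell mid err: across',(g[:2]-m)@ex,'along',(g[:2]-m)@ey,'z',g[2]-.023-.085,abs(o['joint_velocities']).max(),o['ft_force'])
E
python3 err.py; python3 cell.py 13
```

```text
cell mid err: across -0.0007065352980934395 along 0.0003832341034260958 z -0.0013452079420111368 0.0009873495889438223 [-0.02224168 -0.7449849  -1.18359184]
wrist 3744 face normal yaw 109.02340269515801 elev 0.05925574735004362 face at lean 0.010887720034377681
wrist top 1023 lean range [0.00194952 0.0112854 ] z 0.012074096040226606
scene 90 face normal yaw 109.74973764613719 elev -0.29777327243929647 face at lean 0.011048104985989935
scene top 22 lean range [-0.01251449  0.01311165] z 0.01129369236736312
```

Within about 1 mm, square and still. One small lift, then hand in.

Call:
{"fn": "send_rows", "kwargs": {"increments": [0, 0, 0, 0.05, 0, 0.1, 0, 0, 0, 0, 0, 0, 0, 0, 0, 0, 0, 0, 0, 0, 0, 0, 0, 0, 0, 0, 0, 0, 0, 0, 0, 0, 0, 0, 0, 0, 0, 0, 0, 0, 0, 0]}}

```text
time: 25.18
position: [0.6057, -0.0183, 0.0978]
tool_rot: [0.567, 0.79, -0.139, 0.189]
ft_force: [-0.1, -0.2, -0.0]
grip_width: 0.0389
grip_force: 35.0
```

```bash
python3 err.py; python3 -c "
from rig import robot
print(robot.hand_in())"
```

```text
cell mid err: across -0.0002748780365142048 along 0.00026473775231361974 z -0.0003842888746839329 0.0008291199688714017 [-0.0901011  -0.23105902 -0.03139079]
the job is handed in; nothing more can be done
None
```

Handed in at about 25 s: the collar is seated on the lamp shoulder and released, and the cell is held by its frosted faces, upright and square at beam mid to within about 1 mm by my own measurements. The hand-in returned no verdict.

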